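# Screw home a sample canister's badly started cap

### The job

The grey screw cap on the metal canister was set on top of its thread and will not tighten. Back it off anticlockwise until you feel it drop into the start of the thread, then screw it on clockwise until its rim is seated on the collar all round, and let go. Leave the cup, the small bottle, the timer and the screwdriver where they are.

Things in the scene. Friction and masses are not known exactly. Their poses are not given: they have to be found in the camera images.
- cap: grey screw cap, 74 mm high, about 0.15 kg, sitting loose on the canister's neck, open end down. Skirt 62 mm in diameter, 38 mm high, hollow (55 mm bore, 34 mm deep); inside it three lugs, 4 mm wide, 5 mm high, reaching in to 20 mm from the axis, undersides 2 mm above the rim. Origin: centre of the rim plane (underside); z up along the axis
- grip (a point): on the cap's axis, 56 mm above its rim: middle of the ribbed round grip, 46 mm in diameter and 36 mm high (38 to 74 mm above the rim), to be grasped from above in any direction
- canister: fixed round aluminium canister: stand 100 mm in diameter, body 84 mm, flat collar 72 mm in diameter on top at 65 mm height. A steel neck rises from the collar: core 36 mm in diameter, thread 50 mm outside. Origin: centre of its underside; z up
- seat (a point): centre of the collar's flat top: the cap's origin lies here when fully home. At the start the lugs stand on top of the threads, rim 12 to 18 mm above this. There, clockwise only runs against the stops; anticlockwise climbs 0.12 mm per degree up to 20 mm, then within 12 degrees the cap can drop 13 mm into the entries; turned on without dropping it passes over them
- neck_top (a point): centre of the neck's top, 31 mm above the collar (last 6 mm conical). Three threads, each 90 degrees long, fall 11 mm clockwise (seen from above) and end at an upright stop, 18 mm high. Between a stop and the next thread's high end is an open entry 24 degrees wide (a lug takes up 10), floor 8 mm above the collar. The angle of the entries differs every time, unrelated to any listed yaw
- neck_mid (a point): on the neck's axis 6 mm above the collar: about the height of the rim (6 to 7.5 mm) when the lugs have dropped into the entries, where further anticlockwise is blocked. From there clockwise leads the lugs under the threads, down 0.12 mm per degree: the rim meets the collar after 50 to 70 degrees, and the thread is tight after 75 to 100 degrees
- cup: bystander: plastic sample cup with red lid, 62 mm in diameter, 69 mm high; origin at the centre of its underside
- bottle: bystander: small white bottle, 38 mm in diameter, 75 mm high; origin at the centre of its underside
- timer: bystander: white bench timer, 20 x 62 x 56 mm high; origin at the centre of its underside
- driver: bystander: red screwdriver lying flat, 175 mm long; origin at the centre of its underside

How it is judged:
By the outcome, as a careful person would: the job done as asked, in the order asked, and still so for the second after the job is handed in, with the robot touching nothing.
It also fails if it takes over 51 s, if anything falls off the work surface, if the arm or the gripper's body presses on something with over 40 N, if the wrist force passes 120 N, or if a joint passes its speed limit or range.

### The arm

A 6-joint arm with a two-finger parallel gripper is mounted at the origin on a cart in front of the work surface, level with it; the furniture and walls round the work are solid. World frame = base frame: x ahead of the robot, y to its left, z up, the work surface at z = 0. Lengths are in m, angles in rad, forces in N, time in s.
With the tool pointing down it reaches from about 0.35 to 0.975 m from the base axis. Payload 4.9 kg.
Tool frame: the origin (TCP) lies at the very end of the fingers, on their centre line; the grasp point (between the pads) lies ctrl.grip_point_offset behind it (ctrl.grip_point_offset is the distance from the TCP to the grasp point, in m); z points along the fingers, y is the line along which they close (so a half turn about z gives the same grasp; the last joint's range is limited). The gripper opens to 85 mm and grips with 20 to 120 N. Pads are 22 mm wide; open, the fingers measure 114 mm over their backs; the gripper's body (76 mm by 85 mm) begins 54 mm behind the grasp point. The pads swing forward as they close: fully open they stand 13 mm farther back than shut.
Start: joints at [1.205, 0.053, 1.613, -0, 1.476, -0.119], TCP at [0.153, 0.606, 0.231] pointing down, gripper open.
Joint ranges: [-3.01, 3.01], [-1.01, 2.22], [0.06, 2.58], [-1.02, 4.17], [0.09, 2.62], [-3.14, 3.14]. Speed limits (rad/s): [2.57, 2.57, 3.14, 3.14, 3.14, 3.14].

### API

Orientations are given as a unit quaternion [x, y, z, w].
In Python, from cell import ctrl gives the robot as it stands.
- The arm moves only by the tool play_rows, never from a script. Its argument "steps" is a list of rows, each an object of numbers: "fingers": the opening, from -1 (shut) to 1 (fully open); "tx", "ty", "tz": the shift along the tool's x, y, z in mm; "turn": the turn about the tool's z in rad. A call has 1 to 12 rows; each row is the pose to reach, as a shift and turn from the pose commanded when the call began, along the tool's axes at that moment; what a row does not reach only later rows make up. A row lasts 1/8 s, in which the tool goes at most 62.5 mm and 10.7 degrees, less where a joint would pass 70% of its speed; a pose out of reach is approached as far as the arm can. A call with a gripper value outside its range is refused whole. The fingers move at their own pace and stop on an object; the grip force is fixed at half the most. Time passes only in rows, so rows that repeat a pose let the fingers close. It gives the time, the measured TCP pose, the force, the opening and the grip force at its end, in the units of the state.
- ctrl.get_obs(): the state, without advancing time (a new reading comes with each control period).
- ctrl.camera(name): name is "scene" or "top" or "wrist"; returns a dict with "img" (420x560x3 uint8, red, green, blue), "z_map" (420x560 float32, m along the optical axis (not along the pixel's ray), 0 where there is no reading), "K" (3x3 intrinsics, pixels), "k1" (the pictures are not rectified: a ray, as slopes to the right and down, at radius r is drawn at 1 + k1 r^2 times it, then the intrinsics apply), "pose" (4x4, takes a point from camera to world coordinates); the wrist camera has in their place "T_tool_cam" (4x4, takes a point from camera to tool coordinates, whose origin is the TCP and whose axes are the flange's). Camera axes: x right, y up, looking along -z (the intrinsics and any distortion apply to the point x, -y, -z); pixel columns grow to the right and rows downward; lengths in m; the calibration is good to about 2 mm. A picture is of the moment at which its call begins: read the wrist's pose just before it.
- ctrl.job_done(): hands the job in; it is judged then, once.
The state is a dict: "time": time; "joint_positions": joint angles; "qd": joint speeds; "tau": joint torques, N m; "eef_pos": TCP position; "tool_rot": TCP orientation; "contact_force": force on the tool from outside, world axes, zero at the start; "moment": the same for the moment, N m; "grip_width": finger opening in m; "grip_force": force on a finger pad.
Only numpy, scipy, OpenCV 4.12 (cv2) and the standard library are available. Lean on these libraries where they do the work, as an engineer would, in place of code of your own. Each camera call takes 0.05 s, during which the arm holds its last target. There are 200 camera calls.

## Working session

There is one attempt and no reset: what is moved stays moved. The work goes in short steps, Python scripts to look and compute and a tool call to move; the robot and the scene stay as the last step left them, time stands still between calls to the robot, and variables do not carry over. Pictures are saved under pics/ and viewed, at most 10 in all, crops included, and the job is handed in when it is done.

Besides the shell and the picture viewer there is one more tool, called after "Request:" as name(argument=value, ...) on one line, values as JSON. play_rows: Moves the arm, as the interface text tells. Its arguments: {"type":"object","properties":{"steps":{"type":"array"}},"required":["steps"]}

```bash
mkdir -p pics
cat > h.py <<'E'
import numpy as np, cv2
from cell import ctrl
from scipy.spatial.transform import Rotation as R
def cloud(c, T):
    K=c["K"];z=c["z_map"];h,w=z.shape
    v,u=np.mgrid[:h,:w]
    p=np.stack([u,v],-1).reshape(-1,1,2).astype(np.float64)
    s=cv2.undistortPoints(p,K,np.array([c["k1"],0,0,0.])).reshape(h,w,2)
    P=np.stack([s[...,0]*z,-s[...,1]*z,-z],-1)
    return P@T[:3,:3].T+T[:3,3], z>0
E
python3 - <<'E'
from h import *
o=ctrl.get_obs();print({k:np.round(v,3) for k,v in o.items()},ctrl.grip_point_offset)
ims=[]
for n in("scene","top"):
    c=ctrl.camera(n);ims.append(c["img"]);np.savez(n+".npz",**c)
    P,m=cloud(c,c["pose"]);print(n,np.round(c["pose"],2).tolist(),c["K"][0,0],c["k1"])
    for a,b in((.12,.16),(.07,.095)):
        q=P[m&(P[...,2]>a)&(P[...,2]<b)&(np.hypot(P[...,0],P[...,1])<1)&(P[...,0]>.2)];print(a,len(q),np.round(np.median(q,0),3) if len(q) else '')
cv2.imwrite("pics/a.png",cv2.resize(np.hstack(ims)[...,::-1],(800,300)))
cv2.imwrite("pics/top.png",ims[1][...,::-1])
E
```

```text
{'time': np.float64(0.0), 'joint_positions': array([ 1.205,  0.053,  1.614,  0.   ,  1.476, -0.119]), 'qd': array([ 0.001, -0.001, -0.   , -0.001,  0.   ,  0.002]), 'tau': array([-0.0000e+00, -3.9367e+01, -3.7018e+01, -0.0000e+00,  7.0000e-03,
       -0.0000e+00]), 'eef_pos': array([0.152, 0.605, 0.23 ]), 'tool_rot': array([ 0.123,  0.992, -0.001, -0.   ]), 'contact_force': array([-0.171,  0.938, -0.072]), 'moment': array([-0.054, -0.073, -0.027]), 'grip_force': np.float64(0.0), 'grip_width': np.float64(0.085)} 0.0187
scene [[-0.83, 0.29, -0.48, -0.21], [-0.56, -0.43, 0.71, 1.14], [0.0, 0.86, 0.52, 0.9], [0.0, 0.0, 0.0, 1.0]] 468.94045825211566 -0.06785066046260567
0.12 1624 [ 0.672 -0.456  0.132]
0.07 1465 [0.89  0.139 0.08 ]
top [[0.21, 0.77, -0.61, -0.35], [-0.98, 0.16, -0.14, -0.16], [-0.01, 0.62, 0.78, 1.22], [0.0, 0.0, 0.0, 1.0]] 458.54248646227427 -0.09877911693887105
0.12 9070 [ 0.554 -0.526  0.131]
0.07 2828 [ 0.767 -0.209  0.079]
```

View pics/a.png

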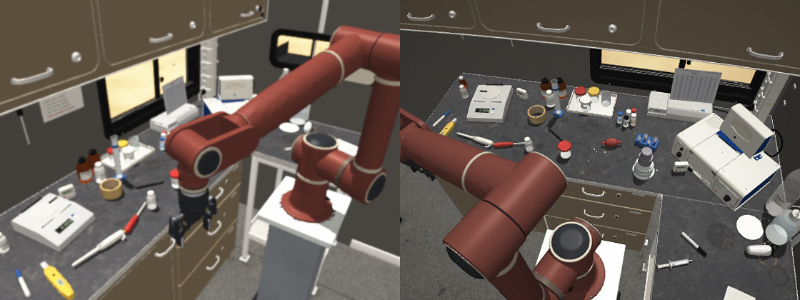

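View pics/top.png

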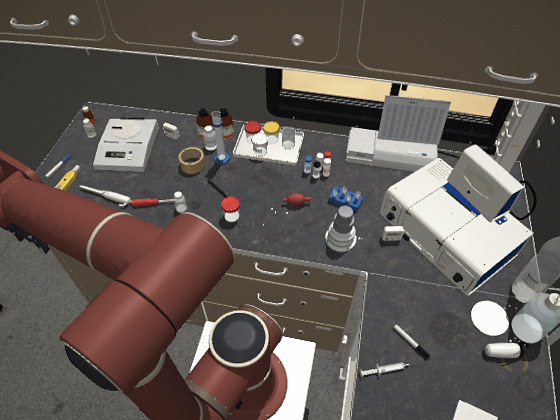

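The top view shows the canister with the cap at about (342,230), grip top at (346,211), the timer at (393,234), the cup at (231,208), and the bottle and screwdriver at (180,202) and (150,203). The scene view's line of sight to the canister is blocked by the arm.

Run:
```python
from h import *
c=dict(np.load("top.npz"));P,m=cloud(c,c["pose"])
for u,v in((342,205),(345,211),(346,216),(393,234),(400,190)):print(u,v,P[v,u].round(3))
sub=np.zeros_like(m);sub[195:255,322:362]=1
Q=P[m&sub]
zc=Q[:,2]
print(np.histogram(zc,bins=np.arange(-.01,.18,.01)))
def circ(q):
    A=np.c_[2*q[:,:2],np.ones(len(q))];s=np.linalg.lstsq(A,(q[:,:2]**2).sum(1),rcond=None)[0];return s[:2],np.sqrt(s[2]+s[0]**2+s[1]**2)
top=Q[zc>np.percentile(zc,97)-.006];print("top",len(top),top.mean(0),top.min(0),top.max(0))
b=Q[(zc>.125)&(zc<.147)];print("grip",circ(b),len(b))
b=Q[(zc>.09)&(zc<.108)];print("skirt",circ(b),len(b))
b=Q[(zc>.015)&(zc<.055)];print("body",circ(b),len(b))
# obstacle heights nearby
x,y=top.mean(0)[:2]
D=np.hypot(P[...,0]-x,P[...,1]-y)
for r in(.06,.08,.1,.12,.14,.16,.2):
    k=m&(D>r-.02)&(D<r)&(P[...,2]>.06);print(r,k.sum(),P[k].max(0) if k.any() else '')
im=cv2.resize(c["img"][180:270,290:430,::-1],None,fx=5,fy=5,interpolation=2);cv2.imwrite("pics/b.png",im)
```

```text
342 205 [ 0.644 -0.171  0.007]
345 211 [ 0.511 -0.182  0.144]
346 216 [ 0.492 -0.187  0.144]
393 234 [ 0.535 -0.344  0.036]
400 190 [ 0.64  -0.343  0.13 ]
(array([256, 853, 166, 249,  96,  72, 113, 103,  36,  34,  42,  59,  80,
        36,  35, 157,   9,   0]), array([-0.01,  0.  ,  0.01,  0.02,  0.03,  0.04,  0.05,  0.06,  0.07,
        0.08,  0.09,  0.1 ,  0.11,  0.12,  0.13,  0.14,  0.15,  0.16,
        0.17]))
top 165 [ 0.50715908 -0.18270015  0.14607449] [ 0.48361205 -0.20566181  0.1405812 ] [ 0.53270461 -0.16022418  0.15109512]
grip (array([ 0.50710743, -0.18198296]), np.float64(0.018781188056117032)) 153
skirt (array([ 0.50848733, -0.18267698]), np.float64(0.02935930585448614)) 75
body (array([ 0.56840681, -0.18172696]), np.float64(0.09205576044697765)) 538
0.06 1 [ 0.47892675 -0.15431924  0.06085141]
0.08 2427 [ 0.5854416  -0.13498157  0.76999517]
0.1 2600 [ 0.59951257 -0.10876687  0.77257026]
0.12 1967 [ 0.60222277 -0.08489923  0.77633722]
0.14 1790 [ 0.58613921 -0.06076753  0.77957898]
0.16 1695 [ 0.58591374 -0.03872023  0.78403573]
0.2 1890 [0.68665372 0.00535125 0.79043341]
```

View pics/b.png

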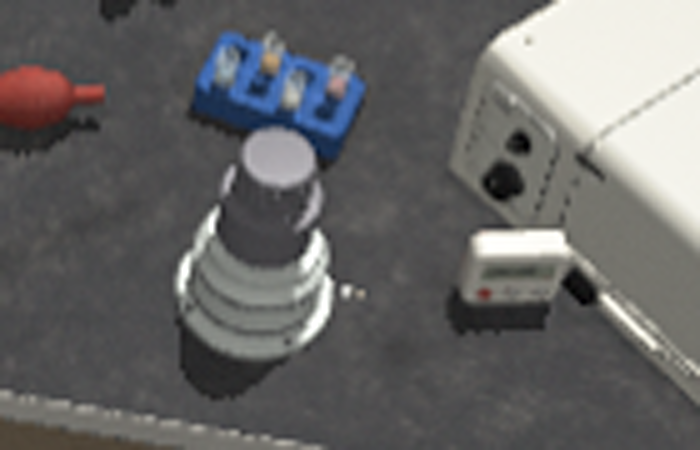

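The crop shows the cap's round grip at crop (278,160) with its skirt below and the canister under it. The timer is at (515,265), well clear. The measured cap axis is about (0.508, -0.183) and the cap top is about 0.15 m high, which agrees with the listed sizes. I'll move above it by way of a point farther out.

Request:
play_rows(steps=[{"fingers":1,"tx":-62,"ty":-44,"tz":0,"turn":0.12},{"fingers":1,"tx":-124,"ty":-88,"tz":0,"turn":0.27},{"fingers":1,"tx":-186,"ty":-132,"tz":0,"turn":0.42},{"fingers":1,"tx":-248,"ty":-176,"tz":0,"turn":0.58},{"fingers":1,"tx":-310,"ty":-220,"tz":0,"turn":0.74},{"fingers":1,"tx":-372,"ty":-264,"tz":0,"turn":0.9},{"fingers":1,"tx":-436,"ty":-308,"tz":0,"turn":1.06},{"fingers":1,"tx":-436,"ty":-308,"tz":0,"turn":1.2},{"fingers":1,"tx":-460,"ty":-370,"tz":0,"turn":1.36},{"fingers":1,"tx":-475,"ty":-430,"tz":0,"turn":1.5},{"fingers":1,"tx":-490,"ty":-490,"tz":0,"turn":1.55},{"fingers":1,"tx":-505,"ty":-550,"tz":0,"turn":1.55}])

```text
time: 1.6
eef_pos: [0.5073, -0.022, 0.2309]
tool_rot: [0.782, 0.623, -0.0, -0.0]
contact_force: [0.8, 0.7, 1.0]
grip_width: 0.0856
grip_force: 0.0
```

```bash
cat > st.py <<'E'
from h import *
def st(target=None):
    o=ctrl.get_obs();Rm=R.from_quat(o["tool_rot"]).as_matrix()
    print({k:np.round(o[k],4).tolist() for k in("time","joint_positions","eef_pos","contact_force","moment","grip_width","grip_force")},"x",Rm[:,0].round(3),"z",Rm[:,2].round(3))
    if target is not None: print("shift mm",((np.array(target)-o["eef_pos"])@Rm*1000).round(1))
    return o,Rm
E
python3 -c "
from st import *
st([.508,-.183,.22])"
```

```text
{'time': 1.6, 'joint_positions': [-0.1899, -0.2326, 1.8808, 0.0, 1.4938, 0.0363], 'eef_pos': [0.5073, -0.022, 0.2309], 'contact_force': [0.8107, 0.7461, 1.0429], 'moment': [-0.0037, -0.0369, -0.0041], 'grip_width': 0.0856, 'grip_force': 0.0} x [0.224 0.975 0.   ] z [-0.  0. -1.]
shift mm [-156.8   36.9   10.9]
```

Request:
play_rows(steps=[{"fingers":1,"tx":-60,"ty":14,"tz":3,"turn":0},{"fingers":1,"tx":-110,"ty":25,"tz":8,"turn":0},{"fingers":1,"tx":-130,"ty":30,"tz":10,"turn":0},{"fingers":1,"tx":-130,"ty":30,"tz":10,"turn":0},{"fingers":1,"tx":-130,"ty":30,"tz":10,"turn":0}])

```text
time: 2.22
eef_pos: [0.5079, -0.1522, 0.2213]
tool_rot: [0.782, 0.623, 0.0, -0.0]
contact_force: [1.1, -0.2, 0.2]
grip_width: 0.0853
grip_force: 0.0
```

```bash
cat > w.py <<'E'
from st import *
import sys
o,Rm=st([.508,-.183,.22])
c=ctrl.camera("wrist");T=np.eye(4);T[:3,:3]=Rm;T[:3,3]=o["eef_pos"];T=T@c["T_tool_cam"]
P,m=cloud(c,T)
z=P[...,2];D=np.hypot(P[...,0]-.508,P[...,1]+.183)
k=m&(D<.06)
print(np.histogram(z[k],bins=np.arange(.0,.18,.01)))
for a,b in((.144,.165),(.1,.125),(.06,.07)):
    q=(k&(z>a)&(z<b)).astype(np.uint8)
    if q.sum()<50: continue
    cs,_=cv2.findContours(q,0,1);h=max(cs,key=cv2.contourArea)[:,0]
    X=P[h[:,1],h[:,0]];(cx,r)=(cv2.minEnclosingCircle((X[:,:2]*1000).astype(np.float32)))
    A=P[q>0];print(a,"enclosing",cx,r,"med z",np.median(A[:,2]).round(4),"mean",A.mean(0).round(4))
    if a>.14:
        f=np.linalg.lstsq(np.c_[A[:,:2]-A[:,:2].mean(0),np.ones(len(A))],A[:,2],rcond=None)[0];print("plane slope",f.round(3))
cv2.imwrite(sys.argv[1],c["img"][...,::-1])
E
python3 w.py pics/w1.png
```

```text
{'time': 2.225, 'joint_positions': [-0.4318, -0.1693, 1.8425, 0.0006, 1.4687, -0.2072], 'eef_pos': [0.5079, -0.1522, 0.2213], 'contact_force': [1.0519, -0.1563, 0.1628], 'moment': [-0.0121, -0.0353, -0.0133], 'grip_width': 0.0853, 'grip_force': 0.0} x [0.223 0.975 0.001] z [-0.     0.001 -1.   ]
shift mm [-30.    7.    1.2]
(array([1479,  192,  142,  130,  474,  897,  943,  160,  219,  243, 1539,
        246,  301,  410, 3469,    0,    0]), array([0.  , 0.01, 0.02, 0.03, 0.04, 0.05, 0.06, 0.07, 0.08, 0.09, 0.1 ,
       0.11, 0.12, 0.13, 0.14, 0.15, 0.16, 0.17]))
0.144 enclosing (509.7942810058594, -182.60092163085938) 22.18758201599121 med z 0.1446 mean [ 0.5101 -0.1823  0.1446]
plane slope [0.001 0.002 0.145]
0.1 enclosing (509.8817443847656, -182.89520263671875) 31.017038345336914 med z 0.1084 mean [ 0.5125 -0.1661  0.1099]
0.06 enclosing (509.9946594238281, -182.8760528564453) 35.941070556640625 med z 0.064 mean [ 0.5134 -0.161   0.0638]
```

View pics/w1.png

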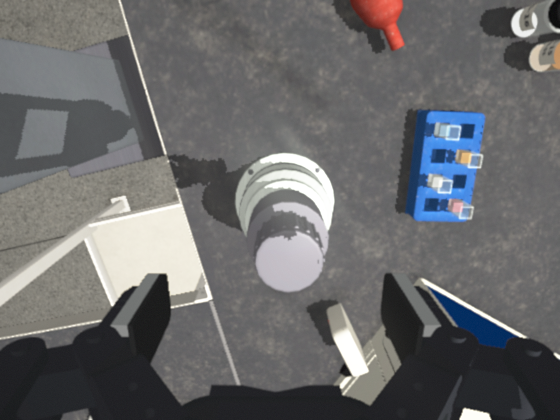

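The wrist view shows the cap upright, with its grip top centred at (290,262), skirt and collar behind it, and no obstacle near. The radii of 22, 31 and 36 mm match the listed sizes, and the axis is at about (0.510, -0.183). The top looks lower than I expected, so I'll check the height scale before grasping.

Run:
```python
from st import *
o,Rm=st([.510,-.183,.22])
c=ctrl.camera("wrist");T=np.eye(4);T[:3,:3]=Rm;T[:3,3]=o["eef_pos"];T=T@c["T_tool_cam"];print(T.round(3))
P,m=cloud(c,T)
for u,v in((200,100),(300,120),(350,150),(330,40),(380,240),(290,262),(285,157),(263,165),(305,163),(285,172),(285,182)):print(u,v,P[v,u].round(4))
D=np.hypot(P[...,0]-.51,P[...,1]+.1828)
for a,b in((0,.02),(.032,.0355),(.037,.041),(.044,.0495),(.06,.1)):
    k=m&(D>a)&(D<b)&(P[...,1]>-.183);h=np.histogram(P[...,2][k],bins=np.arange(-.01,.16,.002));i=h[0].argmax();print(a,b,h[1][i],h[0][i-2:i+3])
t=dict(np.load("top.npz"));P,m=cloud(t,t["pose"]);k=m&(abs(P[...,0]-.5)<.05)&(abs(P[...,1]+.05)<.05);print("top table",np.median(P[k],0))
```

```text
{'time': 2.275, 'joint_positions': [-0.4313, -0.1695, 1.8425, 0.0005, 1.4687, -0.2073], 'eef_pos': [0.508, -0.152, 0.2214], 'contact_force': [-0.5436, 0.1599, -0.3306], 'moment': [0.0001, 0.0297, 0.0214], 'grip_width': 0.0851, 'grip_force': 0.0} x [0.222 0.975 0.   ] z [ 0.  0. -1.]
shift mm [-29.8   8.9   1.3]
[[ 0.975  0.214  0.066  0.525]
 [-0.224  0.93   0.292 -0.077]
 [ 0.001 -0.299  0.954  0.363]
 [ 0.     0.     0.     1.   ]]
200 100 [ 0.4534 -0.0673 -0.0007]
300 120 [ 0.5427 -0.1074 -0.0011]
350 150 [ 5.850e-01 -1.467e-01  1.000e-04]
330 40 [ 0.5849 -0.0423 -0.0017]
380 240 [ 0.6009 -0.2495 -0.001 ]
290 262 [ 0.5106 -0.1834  0.143 ]
285 157 [ 0.5208 -0.138   0.0079]
263 165 [ 0.4982 -0.1408  0.0079]
305 163 [ 0.5386 -0.148   0.008 ]
285 172 [ 0.5185 -0.1438  0.0488]
285 182 [ 0.517  -0.1486  0.0651]
0 0.02 0.144 [  0 404 979   6   0]
0.032 0.0355 0.062000000000000006 [ 11   8 266 235   0]
0.037 0.041 0.049999999999999996 [ 18 162 275 225  14]
0.044 0.0495 0.006 [  8  25 461 300  28]
0.06 0.1 -0.002 [   0  950 8177  992    0]
top table [ 0.49847844 -0.05051622  0.00170967]
```

The table reads -1 mm and the collar 64 mm, so the height scale is right. The rim is only about 7 mm above the collar, lower than the stated 12–18 mm start. I'll go by feel: grasp the cap, then turn it anticlockwise gently while watching force and torque.

Request:
play_rows(steps=[{"fingers":1,"tx":-30,"ty":9,"tz":0,"turn":0},{"fingers":1,"tx":-30,"ty":9,"tz":30,"turn":0},{"fingers":1,"tx":-30,"ty":9,"tz":60,"turn":0},{"fingers":1,"tx":-30,"ty":9,"tz":85,"turn":0},{"fingers":1,"tx":-30,"ty":9,"tz":100,"turn":0},{"fingers":1,"tx":-30,"ty":9,"tz":109,"turn":0},{"fingers":1,"tx":-30,"ty":9,"tz":109,"turn":0}])

```text
time: 3.2
eef_pos: [0.5099, -0.1844, 0.1123]
tool_rot: [0.782, 0.623, -0.0, -0.0]
contact_force: [0.7, -0.1, -0.1]
grip_width: 0.0854
grip_force: 0.0
```

Request:
play_rows(steps=[{"fingers":-1},{"fingers":-1},{"fingers":-1},{"fingers":-1},{"fingers":-1},{"fingers":-1}])

```text
invalid input at $.steps[0]: expected keys fingers, tx, ty, tz, turn
```

```bash
python3 -c "
from st import *
st([.51,-.183,.112])"
```

```text
{'time': 3.2, 'joint_positions': [-0.4842, -0.0396, 1.9116, 0.0, 1.2699, -0.2588], 'eef_pos': [0.5099, -0.1844, 0.1123], 'contact_force': [0.7305, -0.1226, -0.0645], 'moment': [0.0264, 0.0156, 0.0423], 'grip_width': 0.0854, 'grip_force': 0.0} x [0.224 0.975 0.   ] z [-0.  0. -1.]
shift mm [ 1.3 -0.2  0.3]
```

Request:
play_rows(steps=[{"fingers":-1,"tx":1,"ty":0,"tz":0,"turn":0},{"fingers":-1,"tx":1,"ty":0,"tz":0,"turn":0},{"fingers":-1,"tx":1,"ty":0,"tz":0,"turn":0},{"fingers":-1,"tx":1,"ty":0,"tz":0,"turn":0},{"fingers":-1,"tx":1,"ty":0,"tz":0,"turn":0},{"fingers":-1,"tx":1,"ty":0,"tz":0,"turn":0}])

```text
time: 3.95
eef_pos: [0.5108, -0.1841, 0.1134]
tool_rot: [0.782, 0.623, 0.0, 0.001]
contact_force: [0.9, 0.2, 5.3]
grip_width: 0.0445
grip_force: 61.0
```

```bash
python3 -c "
from st import *
st([.51,-.183,.112])"
```

```text
{'time': 3.95, 'joint_positions': [-0.483, -0.0407, 1.9106, 0.0001, 1.2696, -0.257], 'eef_pos': [0.5108, -0.1841, 0.1134], 'contact_force': [0.8817, 0.1611, 5.2967], 'moment': [0.033, -0.0763, -0.0146], 'grip_width': 0.0445, 'grip_force': 60.9919} x [ 0.224  0.975 -0.   ] z [ 0.002 -0.001 -1.   ]
shift mm [ 0.9 -1.   1.4]
```

Request:
play_rows(steps=[{"fingers":-1,"tx":0,"ty":0,"tz":0,"turn":-0.08},{"fingers":-1,"tx":0,"ty":0,"tz":0,"turn":-0.16},{"fingers":-1,"tx":0,"ty":0,"tz":0,"turn":-0.2},{"fingers":-1,"tx":0,"ty":0,"tz":0,"turn":-0.2}])

```text
time: 4.45
eef_pos: [0.5104, -0.1821, 0.1133]
tool_rot: [0.718, 0.696, 0.002, -0.001]
contact_force: [-0.9, 6.4, 9.5]
grip_width: 0.0444
grip_force: 67.0
```

```bash
cat > s.py <<'E'
from st import *
o,Rm=st()
print("yaw deg ccw",np.degrees(np.arctan2(Rm[1,0],Rm[0,0])).round(1))
E
python3 s.py
```

```text
{'time': 4.45, 'joint_positions': [-0.4826, -0.0411, 1.9111, 0.005, 1.2732, -0.4528], 'eef_pos': [0.5104, -0.1821, 0.1133], 'contact_force': [-0.8682, 6.3995, 9.4518], 'moment': [1.2959, 0.3048, -1.6408], 'grip_width': 0.0444, 'grip_force': 67.0004} x [0.031 0.999 0.005] z [ 0.001  0.005 -1.   ]
yaw deg ccw 88.2
```

Request:
play_rows(steps=[{"fingers":-1,"tx":0,"ty":0,"tz":0,"turn":-0.08},{"fingers":-1,"tx":0,"ty":0,"tz":0,"turn":-0.16},{"fingers":-1,"tx":0,"ty":0,"tz":0,"turn":-0.2},{"fingers":-1,"tx":0,"ty":0,"tz":0,"turn":-0.2}])

```text
time: 4.95
eef_pos: [0.5097, -0.1817, 0.1131]
tool_rot: [0.645, 0.764, 0.002, -0.002]
contact_force: [-3.9, 8.2, 10.2]
grip_width: 0.0444
grip_force: 62.0
```

```bash
python3 s.py; python3 w.py pics/w2.png
```

```text
{'time': 4.95, 'joint_positions': [-0.4823, -0.0413, 1.9116, 0.0045, 1.2749, -0.6533], 'eef_pos': [0.5097, -0.1817, 0.1131], 'contact_force': [-3.9436, 8.1543, 10.1608], 'moment': [1.3044, 0.6336, -1.4224], 'grip_width': 0.0444, 'grip_force': 61.9537} x [-0.169  0.986  0.006] z [-0.001  0.006 -1.   ]
yaw deg ccw 99.7
{'time': 4.95, 'joint_positions': [-0.4823, -0.0413, 1.9116, 0.0045, 1.2749, -0.6533], 'eef_pos': [0.5097, -0.1817, 0.1131], 'contact_force': [-3.9436, 8.1543, 10.1608], 'moment': [1.3044, 0.6336, -1.4224], 'grip_width': 0.0444, 'grip_force': 61.9537} x [-0.169  0.986  0.006] z [-0.001  0.006 -1.   ]
shift mm [  -0.4   -2.  -106.9]
(array([ 2531,   299,   211,   204,   954,  1864,  2189,   405,   608,
         724,  3444,  1043,  1894,  2518, 12202,  2099,  7231]), array([0.  , 0.01, 0.02, 0.03, 0.04, 0.05, 0.06, 0.07, 0.08, 0.09, 0.1 ,
       0.11, 0.12, 0.13, 0.14, 0.15, 0.16, 0.17]))
0.144 enclosing (509.8453369140625, -183.5845184326172) 21.59395408630371 med z 0.1451 mean [ 0.5089 -0.1771  0.1499]
plane slope [-0.061  0.353  0.15 ]
0.1 enclosing (508.70135498046875, -175.5252685546875) 29.344453811645508 med z 0.1092 mean [ 0.5068 -0.1642  0.1118]
0.06 enclosing (509.895751953125, -182.22389221191406) 35.78593444824219 med z 0.064 mean [ 0.5055 -0.1601  0.0639]
```

View pics/w2.png

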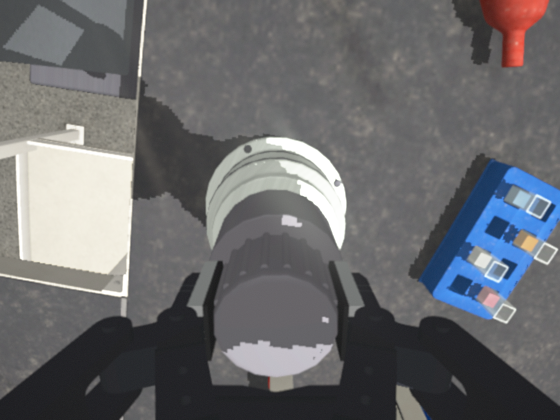

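The wrist view shows the grip held between the pads at (275,310). Collar and skirt are level, and the cap top is still 0.145 m high. Anticlockwise, the pads slip at a constant 1.4–1.6 N·m with no climb. So it is blocked with the rim about 7 mm above the collar, which is the entry position. Next I'll try clockwise and follow it down.

Request:
play_rows(steps=[{"fingers":-1,"tx":0,"ty":0,"tz":0,"turn":0.14},{"fingers":-1,"tx":0,"ty":0,"tz":1,"turn":0.28},{"fingers":-1,"tx":0,"ty":0,"tz":2,"turn":0.42},{"fingers":-1,"tx":0,"ty":0,"tz":2.5,"turn":0.5},{"fingers":-1,"tx":0,"ty":0,"tz":2.5,"turn":0.5}])

```text
time: 5.62
eef_pos: [0.5106, -0.1829, 0.1123]
tool_rot: [0.813, 0.582, 0.001, -0.001]
contact_force: [-3.4, 5.7, 13.8]
grip_width: 0.0449
grip_force: 62.4
```

```bash
python3 s.py
```

```text
{'time': 5.625, 'joint_positions': [-0.4823, -0.0392, 1.9111, 0.0023, 1.2704, -0.1557], 'eef_pos': [0.5106, -0.1829, 0.1123], 'contact_force': [-3.3619, 5.6789, 13.8463], 'moment': [1.0883, 0.9566, -0.3684], 'grip_width': 0.0449, 'grip_force': 62.4107} x [0.321 0.947 0.002] z [ 0.     0.002 -1.   ]
yaw deg ccw 71.2
```

Request:
play_rows(steps=[{"fingers":-1,"tx":0,"ty":0,"tz":0.5,"turn":0.14},{"fingers":-1,"tx":0,"ty":0,"tz":1.5,"turn":0.28},{"fingers":-1,"tx":0,"ty":0,"tz":2,"turn":0.35},{"fingers":-1,"tx":0,"ty":0,"tz":2,"turn":0.35}])

```text
time: 6.12
eef_pos: [0.5109, -0.1834, 0.1102]
tool_rot: [0.902, 0.432, 0.001, -0.0]
contact_force: [-0.8, 4.2, 12.9]
grip_width: 0.044
grip_force: 62.2
```

```bash
python3 s.py;python3 w.py pics/w3.png
```

```text
{'time': 6.125, 'joint_positions': [-0.4825, -0.0365, 1.9123, 0.0015, 1.2652, 0.1935], 'eef_pos': [0.5109, -0.1834, 0.1102], 'contact_force': [-0.8409, 4.1681, 12.9123], 'moment': [0.8317, 0.7113, 0.0286], 'grip_width': 0.044, 'grip_force': 62.1919} x [0.626 0.78  0.001] z [ 0.001  0.001 -1.   ]
yaw deg ccw 51.2
{'time': 6.125, 'joint_positions': [-0.4825, -0.0365, 1.9123, 0.0015, 1.2652, 0.1935], 'eef_pos': [0.5109, -0.1834, 0.1102], 'contact_force': [-0.8409, 4.1681, 12.9123], 'moment': [0.8317, 0.7113, 0.0286], 'grip_width': 0.044, 'grip_force': 62.1919} x [0.626 0.78  0.001] z [ 0.001  0.001 -1.   ]
shift mm [  -1.3   -2.4 -109.8]
(array([ 2586,   301,   218,   206,   998,  1930,  2466,   549,   646,
         759,  3442,  1279,  2031,  3309, 11762,  2208,  9851]), array([0.  , 0.01, 0.02, 0.03, 0.04, 0.05, 0.06, 0.07, 0.08, 0.09, 0.1 ,
       0.11, 0.12, 0.13, 0.14, 0.15, 0.16, 0.17]))
0.144 enclosing (481.50390625, -158.6253204345703) 20.217041015625 med z 0.1595 mean [ 0.5157 -0.1767  0.1578]
plane slope [0.138 0.176 0.158]
0.1 enclosing (515.160888671875, -177.75733947753906) 29.247032165527344 med z 0.1065 mean [ 0.5214 -0.1701  0.1107]
0.06 enclosing (510.4041442871094, -182.1224365234375) 35.79435729980469 med z 0.064 mean [ 0.5224 -0.1638  0.064 ]
```

Clockwise it now turns freely (moment about 0) and descends about 0.11 mm per degree, so the lugs are in the thread. Continuing.

Request:
play_rows(steps=[{"fingers":-1,"tx":0,"ty":0,"tz":1,"turn":0.14},{"fingers":-1,"tx":0,"ty":0,"tz":2,"turn":0.28},{"fingers":-1,"tx":0,"ty":0,"tz":3,"turn":0.42},{"fingers":-1,"tx":0,"ty":0,"tz":3.5,"turn":0.52},{"fingers":-1,"tx":0,"ty":0,"tz":3.5,"turn":0.52}])

```text
time: 6.8
eef_pos: [0.5117, -0.1837, 0.1074]
tool_rot: [0.983, 0.186, 0.002, 0.0]
contact_force: [-0.2, 4.3, 13.9]
grip_width: 0.0442
grip_force: 62.3
```

```bash
python3 s.py
```

```text
{'time': 6.8, 'joint_positions': [-0.4823, -0.0325, 1.9135, 0.0014, 1.2576, 0.7138], 'eef_pos': [0.5117, -0.1837, 0.1074], 'contact_force': [-0.1568, 4.3347, 13.9145], 'moment': [0.5854, 0.5491, -0.2016], 'grip_width': 0.0442, 'grip_force': 62.2909} x [0.931 0.366 0.003] z [ 0.003 -0.    -1.   ]
yaw deg ccw 21.4
```

Request:
play_rows(steps=[{"fingers":-1,"tx":0,"ty":0,"tz":0.5,"turn":0.14},{"fingers":-1,"tx":0,"ty":0,"tz":1,"turn":0.28},{"fingers":-1,"tx":0,"ty":0,"tz":1,"turn":0.42},{"fingers":-1,"tx":0,"ty":0,"tz":1,"turn":0.5},{"fingers":-1,"tx":0,"ty":0,"tz":1,"turn":0.5}])

```text
time: 7.42
eef_pos: [0.5112, -0.1836, 0.1067]
tool_rot: [0.998, -0.061, 0.001, 0.0]
contact_force: [-4.2, 4.1, 15.3]
grip_width: 0.0446
grip_force: 67.7
```

```bash
python3 s.py
```

```text
{'time': 7.425, 'joint_positions': [-0.4818, -0.0318, 1.9141, -0.0, 1.2579, 1.2101], 'eef_pos': [0.5112, -0.1836, 0.1067], 'contact_force': [-4.2434, 4.0768, 15.2848], 'moment': [0.8292, 0.8556, 1.1757], 'grip_width': 0.0446, 'grip_force': 67.7094} x [ 0.993 -0.121  0.001] z [ 0.001 -0.001 -1.   ]
yaw deg ccw -6.9
```

Request:
play_rows(steps=[{"fingers":-1,"tx":0,"ty":0,"tz":0,"turn":0.12},{"fingers":-1,"tx":0,"ty":0,"tz":0,"turn":0.24},{"fingers":-1,"tx":0,"ty":0,"tz":0,"turn":0.35},{"fingers":-1,"tx":0,"ty":0,"tz":0,"turn":0.35}])

```text
time: 7.92
eef_pos: [0.5118, -0.1847, 0.1062]
tool_rot: [0.972, -0.237, 0.002, 0.001]
contact_force: [-0.5, 0.8, 10.8]
grip_width: 0.0442
grip_force: 64.2
```

```bash
python3 s.py
```

```text
{'time': 7.925, 'joint_positions': [-0.4829, -0.0311, 1.9144, -0.0002, 1.2535, 1.5656], 'eef_pos': [0.5118, -0.1847, 0.1062], 'contact_force': [-0.4514, 0.7688, 10.7752], 'moment': [-0.13, 0.2568, -0.9228], 'grip_width': 0.0442, 'grip_force': 64.1673} x [ 0.888 -0.46   0.005] z [ 0.004 -0.002 -1.   ]
yaw deg ccw -27.4
```

Request:
play_rows(steps=[{"fingers":-1,"tx":0,"ty":0,"tz":0,"turn":0.1},{"fingers":-1,"tx":0,"ty":0,"tz":0,"turn":0.2}])

```text
time: 8.18
eef_pos: [0.511, -0.1846, 0.1059]
tool_rot: [0.944, -0.331, 0.001, 0.001]
contact_force: [2.6, -3.5, 6.5]
grip_width: 0.0444
grip_force: 65.6
```

```bash
python3 s.py
```

```text
{'time': 8.175, 'joint_positions': [-0.4826, -0.0312, 1.9149, -0.0022, 1.2552, 1.763], 'eef_pos': [0.511, -0.1846, 0.1059], 'contact_force': [2.6195, -3.5127, 6.5206], 'moment': [-0.8118, -0.14, 1.0349], 'grip_width': 0.0444, 'grip_force': 65.6017} x [ 0.781 -0.624  0.003] z [ 0.001 -0.003 -1.   ]
yaw deg ccw -38.6
```

Request:
play_rows(steps=[{"fingers":-1,"tx":0,"ty":0,"tz":0,"turn":0.1},{"fingers":-1,"tx":0,"ty":0,"tz":0,"turn":0.2}])

```text
time: 8.43
eef_pos: [0.5112, -0.1853, 0.1057]
tool_rot: [0.906, -0.423, 0.002, 0.002]
contact_force: [-1.2, -4.9, 9.6]
grip_width: 0.0445
grip_force: 65.6
```

```bash
python3 s.py
```

```text
{'time': 8.425, 'joint_positions': [-0.4829, -0.0307, 1.9148, -0.0036, 1.2534, 1.9615], 'eef_pos': [0.5112, -0.1853, 0.1057], 'contact_force': [-1.175, -4.8779, 9.606], 'moment': [-0.3052, 0.3558, 2.2181], 'grip_width': 0.0445, 'grip_force': 65.5517} x [ 0.643 -0.766  0.005] z [ 0.002 -0.005 -1.   ]
yaw deg ccw -50.0
```

Request:
play_rows(steps=[{"fingers":1,"tx":0,"ty":0,"tz":0,"turn":0},{"fingers":1,"tx":0,"ty":0,"tz":0,"turn":0},{"fingers":1,"tx":0,"ty":0,"tz":0,"turn":0},{"fingers":1,"tx":0,"ty":0,"tz":0,"turn":0},{"fingers":1,"tx":0,"ty":0,"tz":-40,"turn":0},{"fingers":1,"tx":0,"ty":0,"tz":-90,"turn":0},{"fingers":1,"tx":30,"ty":0,"tz":-115,"turn":0},{"fingers":1,"tx":30,"ty":0,"tz":-115,"turn":0},{"fingers":1,"tx":30,"ty":0,"tz":-115,"turn":0}])

```text
time: 9.55
eef_pos: [0.5284, -0.2061, 0.2167]
tool_rot: [0.906, -0.424, -0.001, -0.0]
contact_force: [-0.6, -0.3, -0.8]
grip_width: 0.0854
grip_force: 0.0
```

```bash
sed -i 's/((.144,.165)/((.132,.165)/;s/a>.14/a>.13/;s/np.arange(.0,.18,.01)/np.arange(.13,.15,.001)/' w.py; python3 w.py pics/w4.png
```

```text
{'time': 9.55, 'joint_positions': [-0.5032, -0.0734, 1.7625, 0.0002, 1.4553, 1.9428], 'eef_pos': [0.5284, -0.2061, 0.2167], 'contact_force': [-0.6394, -0.3258, -0.8293], 'moment': [0.0235, 0.0457, 0.0093], 'grip_width': 0.0854, 'grip_force': 0.0} x [ 0.641 -0.768 -0.003] z [-0.002  0.002 -1.   ]
shift mm [-30.8   0.9  -3.2]
(array([  28,   46,   70,   75,   39,   80,  276, 1593, 1259,  144,    1,
          0,    0,    0,    0,    0,    0,    0,    0]), array([0.13 , 0.131, 0.132, 0.133, 0.134, 0.135, 0.136, 0.137, 0.138,
       0.139, 0.14 , 0.141, 0.142, 0.143, 0.144, 0.145, 0.146, 0.147,
       0.148, 0.149]))
0.132 enclosing (509.67431640625, -183.29486083984375) 24.141803741455078 med z 0.1378 mean [ 0.5109 -0.1848  0.1376]
plane slope [-0.021  0.025  0.138]
0.1 enclosing (509.7044677734375, -183.39320373535156) 30.882516860961914 med z 0.1023 mean [ 0.5201 -0.1958  0.1059]
0.06 enclosing (510.2041015625, -183.10568237304688) 35.81990432739258 med z 0.064 mean [ 0.5251 -0.199   0.0641]
```

View pics/w4.png

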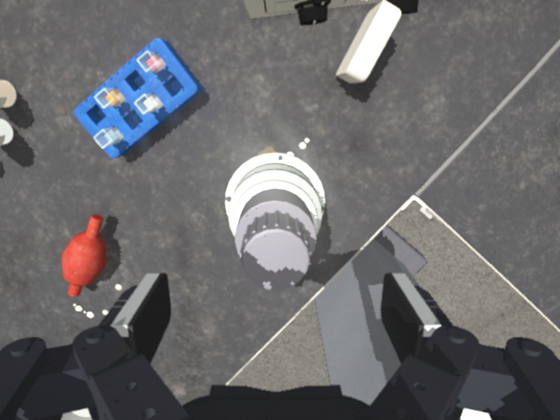

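The wrist view shows the cap at (277,245), free of the gripper and level. Its top is 73.8 mm above the collar, so the rim is seated, and the timer stands undisturbed at (370,42).

```bash
python3 -c "
from cell import ctrl
print(ctrl.job_done())"
```

```text
the job is handed in; nothing more can be done
None
```

The cap is screwed on clockwise until tight, its rim seated on the collar, released, and handed in at about 9.6 s; but it already sat at entry height (rim about 7 mm up) before I touched it, so backing off anticlockwise only met the block, and I never felt a drop.

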